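Shut the handover cabinet and hold its index plunger out

TASK

Push the door of the small white handover cabinet fully shut, so that it snaps home on its catch; until then the index plunger on the roof stays down in its hole. Then grip the plunger's black knob, pull it all the way up against its spring so that its pin is clear of the dial, and finish while still holding it up there with the door shut, so that a colleague can turn the carousel. Leave the things standing around the cabinet where they are.

Things in the scene. Friction and masses are not known exactly. Their poses are not given: they have to be found in the camera images.
- cabinet: White metal cabinet fixed to the worktop, 160 deep (x), 212 wide (y), 150 high; a round aluminium dial (120 diameter, top at z = 162) on its roof, sample tubes inside. Origin: centre of its underside. -x is its front with the door, +y the hinge side, z up. On the roof at x = -27, y = 24 stands the index plunger on a dark bracket (top at z = 181, 24 wide).
- door (a joint): Door angle, rad: 0 = shut and seated; grows (to 1.3) as it swings out to the front. Turns easily and stays where left, down to about 0.08, where its strike meets a sprung ball in the side wall: about 5 to 7 N at the free edge push it over, then the ball pulls it shut and keeps it shut; otherwise it rests ajar. Shut, its outer face stands 4 mm in front of the cabinet's front edges.
- door_hinge (a point): Point on the upright hinge axis, in the plane of the door's outer face, at half its height (75 above the worktop). Door: white frame with clear window, 180 from hinge axis to free edge, 122 high (z = 14 to 136), 14 thick. Axes turn with the door: +x inward from the outer face, -y towards the free edge, z up; shut, they are parallel to the cabinet's.
- door_push (a point): Point on the outer face of the door's solid stile, good for pushing: 155 from the hinge axis, 30 below the upper edge (106 above the worktop). Turns with the door, axes as door_hinge: push along +x. A small steel knob (18 diameter, sticking out 18) sits 62 below it and 7 nearer the free edge.
- plunger (a joint): Lift of the index plunger, m: 0 = pin fully in the dial's hole, 0.020 = fully pulled up, against its stop. A spring pushes it down: 5 N at 0, 10 N at the top; it drops back as soon as it is let go. The pin tip is 6 mm deep in the hole at 0.
- plunger_knob: The plunger's black upright round knob, 24 diameter, straight sides from 5 to 29 above its origin, top at 32. Origin: on the axis, 1 below its underside, 200 above the worktop when the pin is in. z up, moves only along z, does not turn. Free space all round; below it a steel barrel, 22 diameter at most, down to the bracket top 19 below the origin.
- knob_grip (a point): Point on the knob's axis at mid-height, where to grip it: 18 above the knob's origin, 218 above the worktop when the pin is in.
- swab_box: Bystander: white and green carton, 63 x 105 x 59 high, to the left of the cabinet. Origin under its centre.
- stapler: Bystander: blue and black stapler, 36 x 143 x 46 high, to the right in front. Origin under its centre.
- pill_bottle: Bystander: red bottle with white cap, 36 diameter, 62 high, to the right of the cabinet. Origin under its centre.

How it is judged:
By the outcome, as a careful person would: the job done as asked, in the order asked, and still so for the second after the job is handed in, while the arm keeps its last pose, push and grip.
It also fails if it takes over 38 s, if anything falls off the work surface, if the arm or the gripper's body presses on something with over 40 N, if the wrist force passes 120 N, or if a joint passes its speed limit or range.

ROBOT

A 6-joint arm with a two-finger parallel gripper is mounted at the origin on a cart in front of the work surface, level with it; the furniture and walls round the work are solid. World frame = base frame: x ahead of the robot, y to its left, z up, the work surface at z = 0. Lengths are in mm, angles in rad, forces in N, time in s.
With the tool pointing down it reaches from about 275 to 1000 mm from the base axis. Payload 8.4 kg.
Tool frame: the origin (TCP) lies midway between the tips of the shut fingers; the grasp point (between the pads) lies r.grip_point_offset behind it (r.grip_point_offset is the distance from the TCP to the grasp point, in mm); z points along the fingers, y is the direction in which the jaws open and shut (so a half turn about z gives the same grasp; the last joint's range is limited). The gripper opens to 85 mm and grips with 20 to 120 N. Pads are 22 mm wide; open, the fingers measure 114 mm over their backs; the gripper's body (76 mm by 85 mm) begins 54 mm behind the grasp point. The pads swing forward as they close: fully open they stand 13 mm farther back than shut.
Start: joints at [-1.205, 0.353, 1.633, -0, 1.155, -0.002], TCP at [224.726, -583.203, 231.281] pointing down, gripper open.
Joint ranges: [-2.63, 2.63], [-0.92, 2.1], [0.06, 2.66], [-1.3, 4.44], [0, 2.69], [-3.02, 3.02]. Speed limits (rad/s): [2.22, 2.22, 2.79, 3.14, 3.14, 3.14].

INTERFACE

Orientations are given as [roll, pitch, yaw] about the fixed x, y, z axes, in that order (R = Rz(yaw) Ry(pitch) Rx(roll)).
In Python, from rig import r gives the robot as it stands.
- The arm moves only by the tool move_arm, never from a script. Its argument "targets" is one flat list of numbers, 5 for each row, row after row: the gripper's target within -1 to 1 (fully open at 1, half-way at 0, shut at -1), then the shift along the tool's x, y, z in cm, then the turn about the tool's z in degrees. In form: [gripper, tx, ty, tz, turn, gripper, tx, ty, tz, turn, ...]. A call has 1 to 10 rows; each row is the pose to reach, as a shift and turn from the pose commanded when the call began, along the tool's axes at that moment; what a row does not reach only later rows make up. A row lasts 1/10 s, in which the tool goes at most 50 mm and 8.59 degrees, less where a joint would pass 70% of its speed; a pose out of reach is approached as far as the arm can. A call with a gripper value outside its range is refused whole. The fingers move at their own pace and stop on an object; "squeeze" is the grip in N (left out, the last holds). Time passes only in rows, so rows that repeat a pose let the fingers close. It gives the time, the measured TCP pose, the force and the opening at its end, in the units of the state.
- r.sense(): the state, without advancing time (a new reading comes with each control period).
- r.grab_frame(name): name is "scene" or "top" or "wrist"; returns a dict with "img" (400x640x3 uint8, blue, green, red), "K" (3x3 intrinsics, pixels), "world_to_cam" (4x4, takes a point from world to camera coordinates). Camera axes: x right, y down, z forward; pixel columns grow to the right and rows downward; lengths in mm; the calibration is good to about 2 mm. A picture is of the moment at which its call begins. There is no depth.
- r.sign_off(): hands the job in, once; it reports no verdict.
Trained networks look in a picture, given as the dict that the camera call returned (one of the last four; its "shot" number tells which), for a name from the list of things; names that differ only in an ending like _2 or _b are one class to them, and where a whole thing is asked for, a point or a joint stands for the part that bears it (a point fixed in the world has none). Each returns a list of dicts, best first, with "conf" (0 to 1); they miss things now and then, are a little off and sometimes report something else, mostly with a low value. They report only what shows in the picture. A call takes as long as a camera call.
- r.outline_of(picture, thing): "region" (400x640 bool, what is visible of it).
- r.mark_of(picture, thing): "position" ([x, y, z] in mm, in world coordinates, good to about 4 mm: a listed point, or the origin of a listed thing).
The state is a dict: "clock": time; "qpos": joint angles; "qvel": joint speeds; "joint_efforts": joint torques, N m; "eef_pos": TCP position; "tcp_rot": TCP orientation; "contact_force": force on the tool from outside, world axes, zero at the start; "wrist_torque": the same for the moment, N m; "opening": opening from 0.0 (shut) to 1.0 (fully open).
Only numpy, scipy, OpenCV 4.12 (cv2) and the standard library are available. Lean on these libraries where they do the work, as an engineer would, in place of code of your own. Each camera call takes 0.05 s, during which the arm holds its last target.

## Working session

There is one attempt and no reset: what is moved stays moved. The work goes in short steps, Python scripts to look and compute and a tool call to move; the robot and the scene stay as the last step left them, time stands still between calls to the robot, and variables do not carry over. Pictures are saved under pics/ and viewed, and the job is handed in when it is done.

Besides the shell and the picture viewer there is one more tool, called after ">>>" as name(argument=value, ...) on one line, values as JSON. move_arm: Moves the arm, as the interface text tells. Its arguments: {"type":"object","properties":{"targets":{"type":"array","items":{"type":"number"}},"squeeze":{"type":"number"}},"required":["targets"]}

```bash
ls; mkdir -p pics; cat > h.py <<'E'
import numpy as np, cv2
from rig import r
def proj(f,p):
    p=np.asarray(p,float); c=f["world_to_cam"]@np.append(p,1); u=f["K"]@c[:3]; return u[:2]/u[2]
E
python3 - <<'E'
from h import *
print(r.sense(), r.grip_point_offset)
for n in ["scene","top"]:
    f=r.grab_frame(n); cv2.imwrite(f"pics/{n}0.png",f["img"])
    for t in ["cabinet","door_hinge","door_push","plunger_knob","knob_grip","swab_box","stapler","pill_bottle"]:
        m=r.mark_of(f,t)
        print(n,t,[(np.round(x["position"],1).tolist(),round(x["conf"],2),np.round(proj(f,x["position"])).tolist()) for x in m[:2]])
E
```

```text
pics
{'clock': 0.0, 'qpos': array([-1.20539863e+00,  3.53679771e-01,  1.63413725e+00, -8.01164840e-07,
        1.15520746e+00, -2.40513072e-03]), 'qvel': array([ 0.00204833,  0.00062401,  0.00158326,  0.00023035,  0.00301794,
       -0.00057649]), 'joint_efforts': array([ 1.47404837e-03, -6.05252910e+01, -3.42070484e+01,  9.15629948e-05,
        9.50306043e-03,  4.57051988e-05]), 'eef_pos': array([ 224.55312834, -582.75025784,  230.54060392]), 'tcp_rot': array([-3.14016083e+00, -2.71122375e-06,  3.67803154e-01]), 'contact_force': array([ 1.84329753,  0.04553136, -0.37689151]), 'wrist_torque': array([-0.00877102,  0.04841794, -0.00947911]), 'opening': 1.0001848734487535} 18.700000000000003
scene cabinet [([642.8, 85.4, 0.7], 0.9, [304.0, 228.0])]
scene door_hinge [([539.0, 152.5, 75.7], 0.62, [303.0, 235.0])]
scene door_push [([498.1, -0.1, 106.3], 0.6, [355.0, 215.0])]
scene plunger_knob [([612.2, 96.5, 202.6], 0.4, [305.0, 180.0])]
scene knob_grip [([615.8, 96.9, 221.6], 0.65, [304.0, 174.0]), ([613.3, 99.0, 203.6], 0.42, [304.0, 180.0])]
scene swab_box [([524.0, 399.5, -1.3], 0.59, [230.0, 294.0])]
scene stapler [([524.1, 398.6, -2.0], 0.49, [230.0, 294.0])]
scene pill_bottle [([594.0, -161.1, 2.1], 0.55, [375.0, 208.0])]
top cabinet [([640.3, 78.7, 1.2], 0.91, [313.0, 189.0])]
top door_hinge [([540.0, 150.7, 76.6], 0.9, [288.0, 216.0])]
top door_push [([502.2, 2.7, 107.4], 0.57, [337.0, 228.0])]
top plunger_knob [([612.9, 95.1, 202.8], 0.38, [306.0, 184.0])]
top knob_grip []
top swab_box [([524.2, 398.1, -2.8], 0.64, [214.0, 224.0]), ([612.2, 93.1, 216.6], 0.32, [306.0, 183.0])]
top stapler [([455.8, -273.6, -0.6], 0.56, [422.0, 246.0])]
top pill_bottle []
```

View pics/scene0.png

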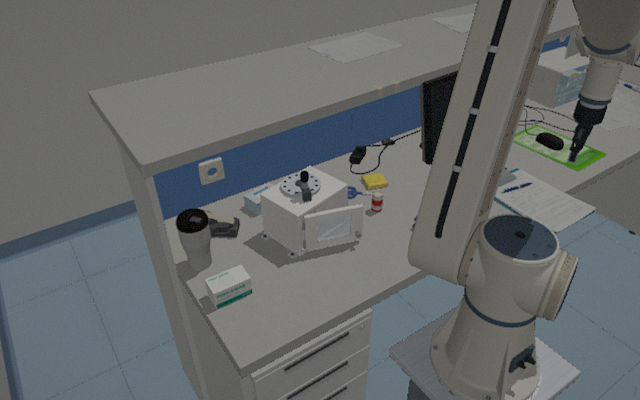

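View pics/top0.png

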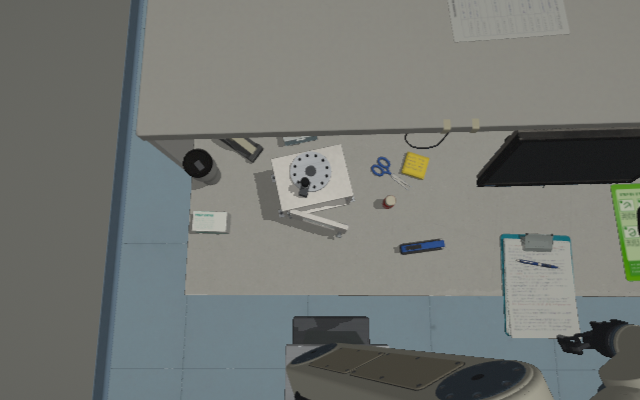

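The scene view shows the cabinet at about (305,215) with its door ajar, and the black plunger knob at (304,178). The top view shows the roof quad at about (272,160), (344,146), (353,200), (281,213). The door's free end is near (346,230) and the knob near (306,183). The "stapler" mark in the scene view is wrong: it lies on the swab box. Next I'll refine the geometry with crops.

```bash
python3 - <<'E'
from h import *
f=r.grab_frame("top"); g=r.grab_frame("scene")
print(r.sense()["clock"])
np.savez("cal.npz",Kt=f["K"],Wt=f["world_to_cam"],Ks=g["K"],Ws=g["world_to_cam"])
a=cv2.resize(f["img"][135:245,255:365],None,fx=5,fy=5,interpolation=cv2.INTER_CUBIC)
b=cv2.resize(g["img"][160:270,250:390],None,fx=5,fy=5,interpolation=cv2.INTER_CUBIC)
cv2.imwrite("pics/t1.png",a); cv2.imwrite("pics/s1.png",b)
for fr,n in((f,"t"),(g,"s")):
    W=fr["world_to_cam"]; print(n,"cam",np.round(-W[:3,:3].T@W[:3,3]))
E
```

```text
1.0
t cam [ 363.   59. 1286.]
s cam [-380.  702.  979.]
```

View pics/t1.png

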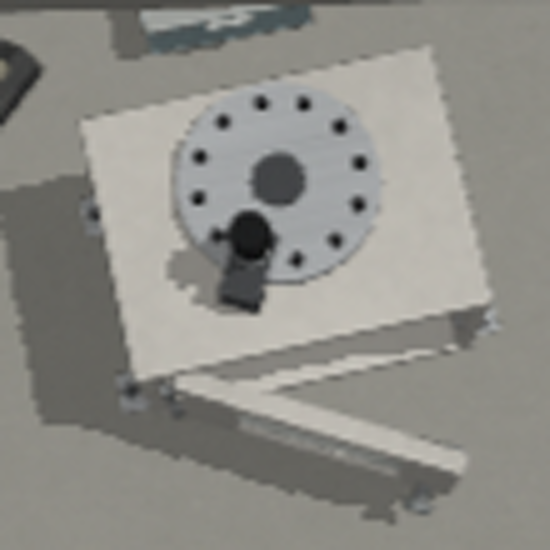

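View pics/s1.png

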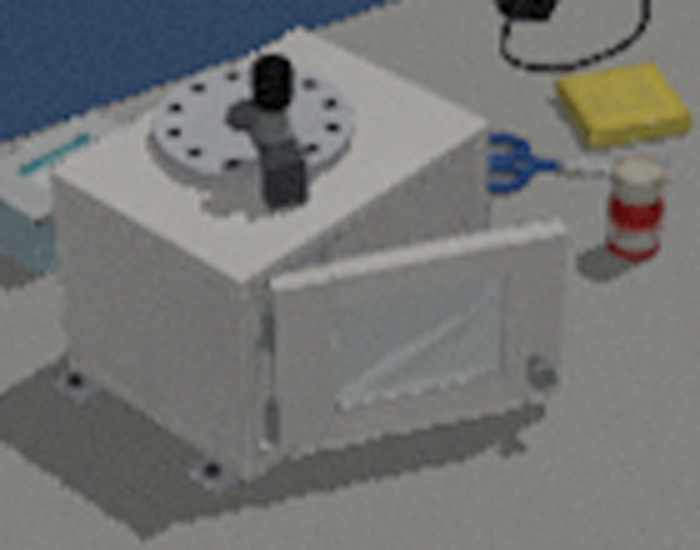

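The crops give the roof corners in both views, the knob axis and the door's free end. I'll fit the cabinet pose, knob and door angle to them.

```bash
cat > fit.py <<'E'
import numpy as np
from scipy.optimize import least_squares
c=np.load("cal.npz")
def P(K,W,p):
    q=(W[:3,:3]@np.asarray(p,float).T).T+W[:3,3]; u=(K@q.T).T; return u[:,:2]/u[:,2:]
def t(l): return (np.array(l,float)+.5)/5-.5+[255,135]
def s(l): return (np.array(l,float)+.5)/5-.5+[250,160]
loc=np.array([[80,106,150],[80,-106,150],[-80,-106,150],[-80,106,150]],float)
T=t([[82,122],[430,47],[492,300],[140,380]])
S=s([[55,175],[295,28],[487,122],[242,278]])
def rot(y): return np.array([[np.cos(y),-np.sin(y),0],[np.sin(y),np.cos(y),0],[0,0,1]])
def wp(v,l): return (rot(v[2])@np.asarray(l,float).T).T+[v[0],v[1],0]
def res(v):
    w=wp(v,loc); return np.r_[(P(c["Kt"],c["Wt"],w)-T).ravel(),(P(c["Ks"],c["Ws"],w)-S).ravel()]
o=least_squares(res,[641,82,.18],x_scale=[10,10,.1]); v=o.x
if __name__=="__main__":
    print("cab",v,np.round(o.fun,1))
    print("knob",wp(v,[[-27,24,218]]))
    def kr(k): return np.r_[(P(c["Kt"],c["Wt"],[[k[0],k[1],232]])-t([[250,230]])).ravel(),(P(c["Ks"],c["Ws"],[[k[0],k[1],232]])-s([[271,66]])).ravel()]
    k=least_squares(kr,[613,95]); print("knob direct(z232 top)",k.x,k.fun)
    # free-edge top outer corner, door
    def dr(k): return np.r_[(P(c["Kt"],c["Wt"],[[k[0],k[1],136]])-t([[460,474]])).ravel(),(P(c["Ks"],c["Ws"],[[k[0],k[1],136]])-s([[564,235]])).ravel()]
    d=least_squares(dr,[500,0]); print("free corner",d.x,d.fun)
    h=wp(v,[[-84,90,75]])[0]; print("hinge y=90:",h)
    n=rot(-v[2]);print("net hinge local",(n@(np.array([539.5,151.5,0])-[v[0],v[1],0])))
    # shelf front edge from top pixel(310,131) at heights
    Rt=c["Wt"][:3,:3]; C=-Rt.T@c["Wt"][:3,3]
    for px in ([310,132],[330,132]):
        d=Rt.T@np.linalg.inv(c["Kt"])@[*px,1]
        for z in (0,200,300,400,500): print(z,np.round(C+d*(z-C[2])/d[2]))
E
python3 fit.py
```

```text
cab [6.45045684e+02 7.93700696e+01 2.34799384e-01] [-0.7  0.2 -0.3 -0.6  0.5  0.4 -0.7  1.  -1.3 -1.5  0.7 -0.9  0.8 -0.9
  0.2  0.3]
knob [[613.20298673  96.43004165 218.        ]]
knob direct(z232 top) [612.94147639  97.82287424] [-0.42487828  0.54346403  0.04232945 -1.29930319]
free corner [492.08219138 -21.10843624] [-0.4545135   0.45871207  0.11181796 -1.05775452]
hinge y=90: [542.41224778 147.35814077  75.        ]
net hinge local [-85.86874394  94.70573917   0.        ]
0 [838.  88.   0.]
200 [764.  84. 200.]
300 [727.  82. 300.]
400 [690.  79. 400.]
500 [653.  77. 500.]
0 [838.  21.   0.]
200 [764.  27. 200.]
300 [727.  30. 300.]
400 [690.  33. 400.]
500 [653.  36. 500.]
```

```bash
python3 - <<'E'
from fit import *
for sp in ([148,150],[148,165]):
    f=lambda p: np.r_[(P(c["Kt"],c["Wt"],[p])-[138,133]).ravel(),(P(c["Ks"],c["Ws"],[p])-sp).ravel()]
    o=least_squares(f,[700,500,400]); print(o.x,np.round(o.fun,1))
print(P(c["Ks"],c["Ws"],[[690,80,400],[727,82,300],[653,77,500]]))
E
```

```text
[688.03587507 480.64042981 394.11328272] [ 0.1  0.1 -0.1 -0. ]
[697.96655854 492.84242467 355.05767538] [ 2.5  1.8 -2.9 -1.2]
[[292.28618697 105.03948109]
 [286.59466686 132.51892116]
 [299.05981669  73.85050443]]
```

Yaw is about 0.235 rad and the knob is at about (613,97). The hinge is at about (541,150), which puts the door open about 0.5 rad. The shelf edge is at x≈690, z 355–395. I'll travel high to a point in front of the stile with the fingers shut.

>>> move_arm(targets=[-1,41.7,-45.6,0,7.6,-1,41.7,-45.6,0,7.6,-1,41.7,-45.6,0,7.6,-1,41.7,-45.6,0,7.6,-1,41.7,-45.6,0,7.6,-1,41.7,-45.6,0,7.6,-1,41.7,-45.6,0,7.6,-1,41.7,-45.6,0,7.6,-1,41.7,-45.6,0,7.6,-1,41.7,-45.6,0,7.6], squeeze=60)

```text
clock: 2.0
eef_pos: [407.4, -115.7, 231.7]
tcp_rot: [3.141, -0.001, 0.235]
contact_force: [1.2, 0.2, 0.2]
opening: 0.0
```

>>> move_arm(targets=[-1,6.2,-9.0,0,0,-1,6.2,-9.0,0,0,-1,6.2,-9.0,0,0,-1,6.2,-9.0,0,0,-1,6.2,-9.0,0,0])

```text
clock: 2.5
eef_pos: [445.8, -16.3, 231.2]
tcp_rot: [3.141, 0.001, 0.236]
contact_force: [-0.2, -0.0, 0.4]
opening: -0.0
```

```bash
python3 - <<'E'
from h import *
s=r.sense(); print(s["clock"],s["eef_pos"],s["tcp_rot"],s["qpos"],s["contact_force"])
w=r.grab_frame("wrist"); W=w["world_to_cam"]; C=-W[:3,:3].T@W[:3,3]; print("cam",C)
f=r.grab_frame("top"); g=r.grab_frame("scene")
cv2.imwrite("pics/w2.png",w["img"])
a=cv2.resize(f["img"][135:265,225:385],None,fx=4,fy=4,interpolation=cv2.INTER_CUBIC); cv2.imwrite("pics/t2.png",a)
for n,q in(("w",w),("t",f)):
  for t in ["door_push","door_hinge","knob_grip"]:
    print(n,t,[(np.round(x["position"],1).tolist(),round(x["conf"],2)) for x in r.mark_of(q,t)[:2]])
E
```

```text
2.5 [445.80231814 -16.28012822 231.16853453] [3.14125840e+00 6.28487530e-04 2.35596836e-01] [-3.94867064e-02  6.95795960e-02  1.99761881e+00 -5.59838300e-04
  1.07490838e+00  1.29597918e+00] [-0.21351834 -0.03958627  0.44780647]
cam [522.66077253   3.57663618 374.9017441 ]
w door_push [([499.4, 2.5, 106.6], 0.62)]
w door_hinge [([541.2, 152.8, 72.5], 0.75)]
w knob_grip []
t door_push []
t door_hinge [([539.3, 150.6, 77.7], 0.71)]
t knob_grip [([610.9, 97.4, 215.2], 0.56)]
```

View pics/w2.png

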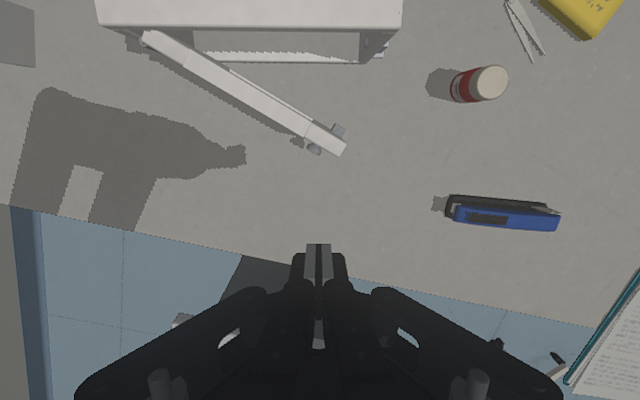

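View pics/t2.png

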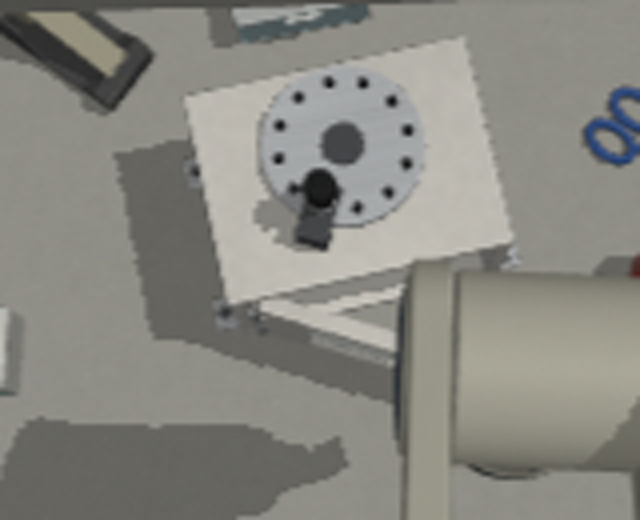

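The wrist view shows the stile end at about (330,145) with the fingertips at (318,245), well clear of the door. The camera sits about 77 mm toward tool +x, so I'll turn it away from the shelf for the plunger later. Now straight down.

>>> move_arm(targets=[-1,0,0,13.1,0,-1,0,0,13.1,0,-1,0,0,13.1,0,-1,0,0,13.1,0,-1,0,0,13.1,0])

```text
clock: 3.45
eef_pos: [446.3, -15.7, 100.7]
tcp_rot: [-3.141, 0.001, 0.235]
contact_force: [-0.2, -0.6, 0.3]
opening: -0.002
```

>>> move_arm(targets=[-1,1.2,0.2,0,0,-1,2.4,0.4,0,0,-1,3.6,0.6,0,0,-1,4.8,0.8,0,0,-1,6.0,1.0,0,0,-1,7.2,1.25,0,0,-1,8.4,1.5,0,0,-1,9.6,1.7,0,0,-1,10.2,1.8,0,0])

```text
clock: 4.35
eef_pos: [551.1, -9.3, 100.3]
tcp_rot: [3.141, -0.001, 0.235]
contact_force: [-1.0, 0.3, 0.2]
opening: -0.002
```

>>> move_arm(targets=[-1,0.3,0.05,0,0,-1,0.6,0.1,0,0,-1,0.9,0.15,0,0,-1,1.2,0.2,0,0,-1,1.2,0.2,0,0])

```text
clock: 4.85
eef_pos: [562.5, -8.5, 100.4]
tcp_rot: [3.141, -0.001, 0.235]
contact_force: [0.5, -0.1, 0.3]
opening: 0.001
```

```bash
python3 - <<'E'
from h import *
w=r.grab_frame("wrist"); g=r.grab_frame("scene")
cv2.imwrite("pics/w3.png",w["img"])
b=cv2.resize(g["img"][140:270,240:400],None,fx=4,fy=4,interpolation=cv2.INTER_CUBIC); cv2.imwrite("pics/s3.png",b)
for n,q in(("w",w),("s",g)):
  for t in ["door_push","door_hinge"]:
    print(n,t,[(np.round(x["position"],1).tolist(),round(x["conf"],2)) for x in r.mark_of(q,t)[:2]])
E
```

```text
w door_push []
w door_hinge []
s door_push [([577.0, -3.8, 108.9], 0.97)]
s door_hinge [([543.0, 149.0, 73.0], 0.55)]
```

View pics/w3.png

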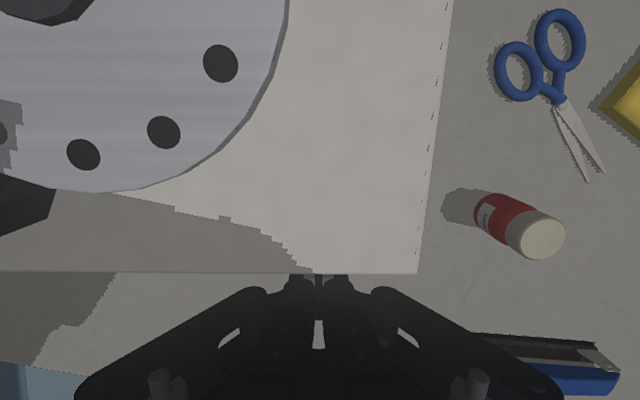

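View pics/s3.png

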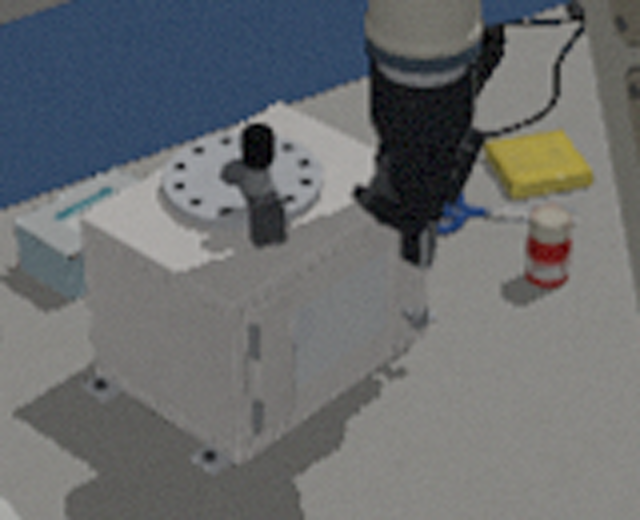

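The scene view shows the door at or nearly at shut: push point (577,−4), with the fingers at (415,240) in the crop. I'll press on until the force shows it's hard against the frame.

>>> move_arm(targets=[-1,0.2,0.03,0,0,-1,0.4,0.07,0,0,-1,0.4,0.07,0,0])

```text
clock: 5.45
eef_pos: [566.3, -8.2, 100.3]
tcp_rot: [3.142, -0.0, 0.235]
contact_force: [0.1, 0.1, -0.1]
opening: -0.002
```

>>> move_arm(targets=[-1,0.15,0.03,0,0,-1,0.3,0.05,0,0,-1,0.3,0.05,0,0])

```text
clock: 5.75
eef_pos: [567.0, -8.2, 100.0]
tcp_rot: [-3.141, 0.004, 0.235]
contact_force: [-7.6, -1.2, 5.0]
opening: 0.001
```

>>> move_arm(targets=[-1,0.15,0.03,0,0,-1,0.3,0.05,0,0,-1,0.3,0.05,0,0])

```text
clock: 6.05
eef_pos: [567.0, -8.3, 99.7]
tcp_rot: [-3.14, 0.01, 0.235]
contact_force: [-18.1, -4.0, 14.1]
opening: -0.001
```

18 N with no movement, at the predicted shut position, so the door is seated. I'll back off and rise clear.

>>> move_arm(targets=[-1,-2,-0.5,0,0,-1,-5,-1.2,0,0,-1,-8,-1.8,0,0,-1,-8,-1.8,-5,0,-1,-8,-1.8,-10,0,1,-8,-1.8,-15,-8,1,-8,-1.8,-17,-16,1,-8,-1.8,-17,-24,1,-8,-1.8,-17,-32,1,-8,-1.8,-17,-40])

```text
clock: 7.05
eef_pos: [490.0, -9.0, 270.7]
tcp_rot: [3.141, -0.001, 0.939]
contact_force: [-0.6, 0.1, -0.5]
opening: 0.848
```

```bash
python3 - <<'E'
from h import *
s=r.sense(); print(s["clock"],s["eef_pos"],s["tcp_rot"],s["contact_force"],s["opening"],s["qpos"])
w=r.grab_frame("wrist"); g=r.grab_frame("scene"); f=r.grab_frame("top")
cv2.imwrite("pics/w4.png",w["img"])
b=cv2.resize(g["img"][140:270,240:400],None,fx=4,fy=4,interpolation=cv2.INTER_CUBIC); cv2.imwrite("pics/s4.png",b)
for n,q in(("w",w),("s",g),("t",f)):
  for t in ["door_push","door_hinge","knob_grip","plunger_knob"]:
    print(n,t,[(np.round(x["position"],1).tolist(),round(x["conf"],2)) for x in r.mark_of(q,t)[:2]])
E
```

```text
7.05 [490.03477724  -8.97385299 270.70014773] [ 3.14080996e+00 -5.19306467e-04  9.39036420e-01] [-0.59643999  0.08356325 -0.4882591 ] 0.8482634977745848 [-2.13549779e-02  1.00482112e-01  1.86907282e+00 -2.50893983e-05
  1.17109871e+00  6.10414884e-01]
w door_push [([575.2, -4.0, 103.5], 0.89)]
w door_hinge [([544.5, 152.2, 74.0], 0.66), ([578.7, -2.5, 106.4], 0.58)]
w knob_grip []
w plunger_knob []
s door_push [([577.7, -2.7, 105.5], 0.88)]
s door_hinge [([539.7, 152.0, 72.5], 0.8), ([613.9, 98.5, 222.1], 0.67)]
s knob_grip [([613.6, 99.4, 221.7], 0.6)]
s plunger_knob [([613.3, 98.6, 202.1], 0.6)]
t door_push [([538.6, 148.8, 76.2], 0.24)]
t door_hinge [([542.1, 150.4, 78.8], 0.77), ([455.8, -270.4, 0.3], 0.26)]
t knob_grip [([610.1, 96.0, 218.1], 0.6)]
t plunger_knob [([615.9, 94.0, 204.8], 0.63), ([454.7, -272.2, 0.4], 0.55)]
```

View pics/s4.png

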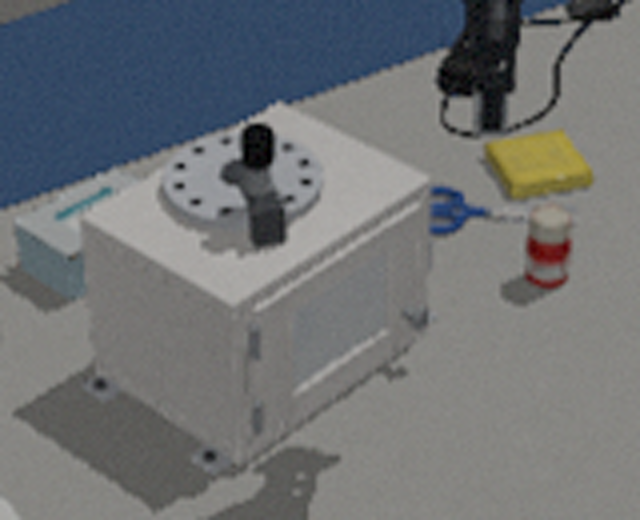

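View pics/w4.png

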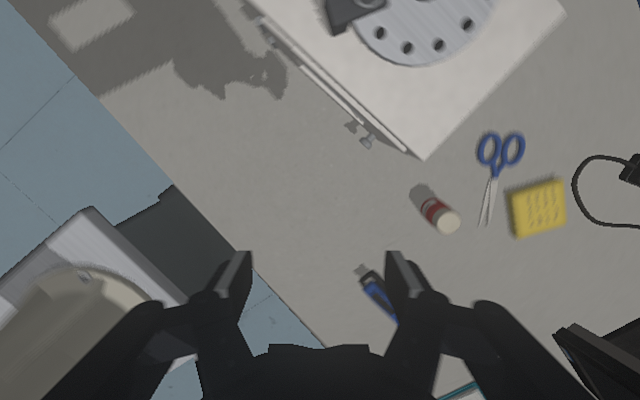

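The door is shut: the push point is back on the cabinet front line and the gap is closed in both views. Now I'll turn the camera away from the shelf and go above the knob.

>>> move_arm(targets=[1,0,0,0,-8,1,0,0,0,-16,1,2,0.5,0,-24,1,5,1.2,0,-32,1,8,1.9,0,-40,1,11,2.5,0,-40,1,13.5,3.1,0,-40,1,15.8,3.6,0,-40,1,15.8,3.6,0,-40])

```text
clock: 8.7
eef_pos: [614.6, 98.3, 269.9]
tcp_rot: [3.141, -0.001, 1.633]
contact_force: [-0.7, -0.1, -0.0]
opening: 1.004
```

```bash
python3 - <<'E'
from h import *
s=r.sense(); print(s["clock"],s["eef_pos"],s["tcp_rot"],s["contact_force"],s["opening"],s["qpos"])
w=r.grab_frame("wrist"); g=r.grab_frame("scene"); f=r.grab_frame("top")
cv2.imwrite("pics/w5.png",w["img"]); cv2.imwrite("pics/t5.png",f["img"])
b=cv2.resize(g["img"][80:270,200:400],None,fx=3,fy=3,interpolation=cv2.INTER_CUBIC); cv2.imwrite("pics/s5.png",b)
for n,q in(("w",w),("s",g)):
  for t in ["knob_grip","plunger_knob"]:
    print(n,t,[(np.round(x["position"],1).tolist(),round(x["conf"],2),np.round(proj(q,x["position"])).tolist()) for x in r.mark_of(q,t)[:2]])
print(proj(w,s["eef_pos"]),proj(w,[612.5,97.2,232]),proj(w,[612.5,97.2,205]))
E
```

```text
8.7 [614.55367406  98.2844677  269.86933983] [ 3.14091396e+00 -5.05825171e-04  1.63261403e+00] [-0.72483226 -0.11121706 -0.01137624] 1.0040599222109179 [1.55932914e-01 3.15630958e-01 1.59846760e+00 4.67180269e-04
 1.22677090e+00 9.39579710e-02]
w knob_grip [([615.0, 97.5, 218.5], 0.92, [318.0, 226.0])]
w plunger_knob [([615.6, 96.4, 200.3], 0.62, [319.0, 219.0])]
s knob_grip [([614.7, 100.6, 222.6], 0.52, [303.0, 174.0])]
s plunger_knob [([615.5, 97.8, 199.0], 0.65, [304.0, 181.0])]
[317.56557955 258.88812337] [314.67953269 233.45173892] [315.08665881 219.56587822]
```

View pics/w5.png

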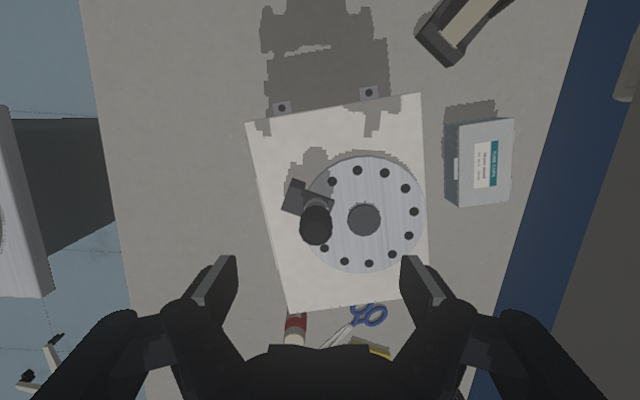

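View pics/s5.png

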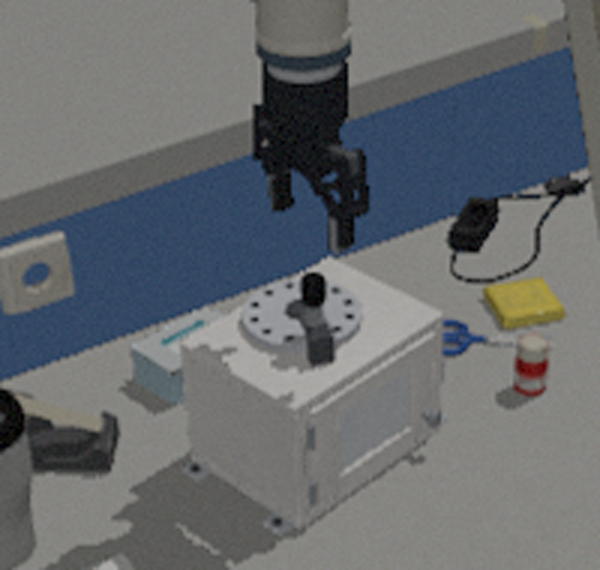

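View pics/t5.png

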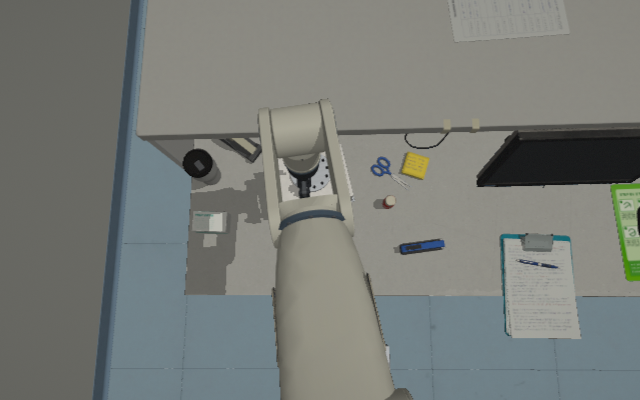

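The wrist view shows the knob's top disc at about (317,234), centred between the open pads. My prediction from the estimate, x=612.5, was (314.7,233.5), so the knob is at x≈614, under the TCP. The shelf edge is clear of the arm. Descending.

>>> move_arm(targets=[1,0,0,2,0,1,0,0,4,0,1,0,0,5.5,0,1,0,0,6.7,0,1,0,0,7.3,0,1,0,0,7.3,0])

```text
clock: 9.65
eef_pos: [612.5, 96.5, 196.6]
tcp_rot: [-3.14, 0.0, 1.631]
contact_force: [-0.2, -0.2, 1.0]
opening: 1.004
```

```bash
python3 - <<'E'
from h import *
s=r.sense(); print(s["clock"],s["eef_pos"],s["tcp_rot"],s["contact_force"],s["opening"])
w=r.grab_frame("wrist"); cv2.imwrite("pics/w6.png",w["img"])
E
```

```text
9.65 [612.50784409  96.45390304 196.58159796] [-3.14039203e+00  1.24930292e-04  1.63132880e+00] [-0.15259639 -0.15617666  0.99702678] 1.0036452414572818
```

View pics/w6.png

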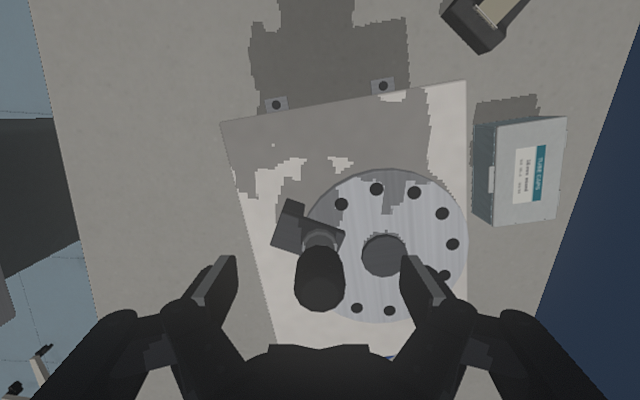

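The wrist view shows the knob at about (320,285) between the pads (tips at columns 236 and 400), within about 1 mm of centre. I'll close with a 1 mm shift.

>>> move_arm(targets=[0,0,0.1,0,0,-0.3,0,0.1,0,0,-0.6,0,0.1,0,0,-1,0,0.1,0,0,-1,0,0.1,0,0,-1,0,0.1,0,0,-1,0,0.1,0,0], squeeze=60)

```text
clock: 10.4
eef_pos: [613.0, 96.6, 197.8]
tcp_rot: [-3.14, -0.0, 1.631]
contact_force: [-5.7, -0.9, 6.2]
opening: 0.267
```

```bash
python3 - <<'E'
from h import *
s=r.sense(); print(s["clock"],s["eef_pos"],s["tcp_rot"],s["contact_force"],s["opening"])
w=r.grab_frame("wrist"); cv2.imwrite("pics/w7.png",w["img"])
E
```

```text
10.4 [613.03600663  96.62030435 197.8312419 ] [-3.14014363e+00 -3.18975413e-05  1.63138928e+00] [-5.68720334 -0.88625072  6.23375763] 0.26749318700020525
```

View pics/w7.png

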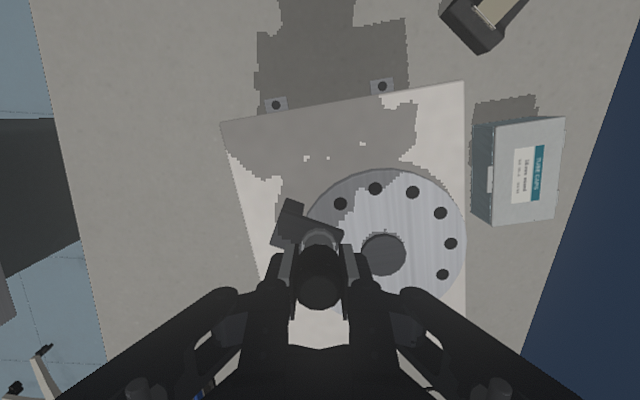

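The knob is gripped: opening 0.267 ≈ 23 mm, with the pads on both sides of it in the view. Pulling up gradually.

>>> move_arm(targets=[-1,0,0.1,-0.3,0,-1,0,0.1,-0.6,0,-1,0,0.1,-0.9,0,-1,0,0.1,-1.2,0,-1,0,0.1,-1.5,0,-1,0,0.1,-1.8,0,-1,0,0.1,-1.8,0,-1,0,0.1,-1.8,0])

```text
clock: 11.25
eef_pos: [613.0, 96.6, 213.8]
tcp_rot: [-3.137, 0.0, 1.631]
contact_force: [-4.8, 0.1, -9.3]
opening: 0.259
```

>>> move_arm(targets=[-1,0,-0.1,-0.2,0,-1,0,-0.15,-0.4,0,-1,0,-0.2,-0.5,0,-1,0,-0.2,-0.5,0,-1,0,-0.2,-0.5,0])

```text
clock: 11.75
eef_pos: [612.9, 96.6, 218.1]
tcp_rot: [-3.141, 0.0, 1.631]
contact_force: [5.6, 1.6, -26.4]
opening: 0.263
```

The lift is 20.3 mm and the force has jumped to 26 N, so it's against the stop. I'll firm up the grip, take out the sideways load and check.

>>> move_arm(targets=[-1,0,0.1,0.05,0,-1,0,0.1,0.05,0,-1,0,0.1,0.05,0,-1,0,0.1,0.05,0,-1,0,0.1,0.05,0,-1,0,0.1,0.05,0,-1,0,0.1,0.05,0,-1,0,0.1,0.05,0], squeeze=85)

```text
clock: 12.55
eef_pos: [613.0, 96.6, 218.2]
tcp_rot: [-3.139, 0.0, 1.631]
contact_force: [1.7, 2.0, -27.3]
opening: 0.253
```

```bash
python3 - <<'E'
from h import *
s=r.sense(); print(s["clock"],s["eef_pos"],s["contact_force"],s["opening"])
w=r.grab_frame("wrist"); cv2.imwrite("pics/w8.png",w["img"])
g=r.grab_frame("scene")
b=cv2.resize(g["img"][100:270,220:400],None,fx=4,fy=4,interpolation=cv2.INTER_CUBIC)[:600]; cv2.imwrite("pics/s8.png",b)
for n,q in(("w",w),("s",g)):
  for t in ["door_push","plunger_knob","knob_grip","swab_box","pill_bottle"]:
    print(n,t,[(np.round(x["position"],1).tolist(),round(x["conf"],2)) for x in r.mark_of(q,t)[:2]])
print(r.sense()["eef_pos"],r.sense()["contact_force"])
E
```

```text
12.55 [612.95706104  96.59347669 218.24792044] [  1.65827256   1.99392194 -27.32204108] 0.253405892634802
w door_push []
w plunger_knob [([614.1, 98.0, 223.1], 0.95)]
w knob_grip [([613.9, 96.7, 235.9], 0.65)]
w swab_box []
w pill_bottle []
s door_push [([577.4, -5.2, 109.3], 0.66)]
s plunger_knob [([612.5, 99.4, 221.2], 0.52)]
s knob_grip [([614.3, 99.8, 241.1], 0.58)]
s swab_box [([522.6, 398.9, 1.4], 0.82)]
s pill_bottle [([592.0, -162.0, -0.2], 0.5)]
[612.95615991  96.58903167 218.21590901] [  1.59667516   1.33107256 -27.03274473]
```

View pics/w8.png

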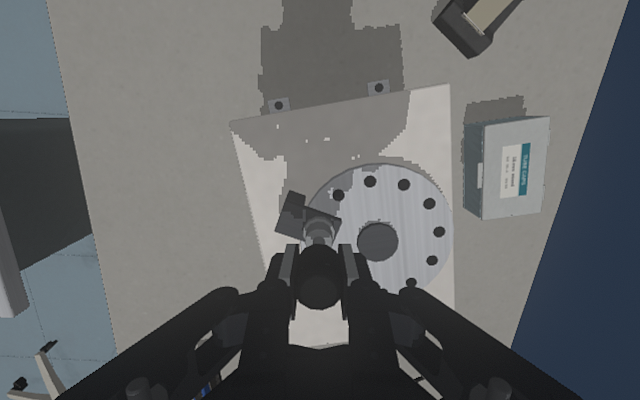

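View pics/s8.png

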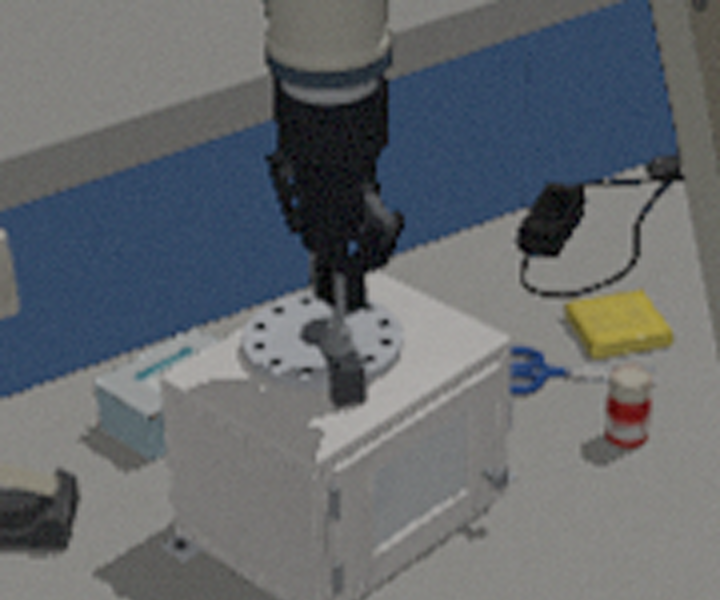

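The wrist view shows the knob at about (320,275), still between the pads. The scene view shows a bare shaft under the raised knob at about (340,300), and the door shut. Both views put the knob origin at z≈221–223, against 200 before, so it's about 20 mm up. Handing in.

```bash
python3 - <<'E'
from rig import r
print(r.sign_off()); print(r.sense()["clock"])
E
```

```text
the job is handed in; nothing more can be done
None
the job is handed in; nothing more can be done
```

The door is shut and the arm is holding the plunger fully up. I handed the job in at about 13 s of the 38 s allowed, and sign-off gave no verdict.

- **Door:** I pushed the stile with the shut fingers until it took 18 N with no further movement, at the expected shut position. I did not feel the catch snap in the force readings. Afterwards the door stayed shut: the networks put the push point at about (577, -4), where it should be when shut.
- **Plunger:** I gripped the knob and pulled it up 20.3 mm. The force then jumped to about 27 N, against a spring of about 10 N, so it is on its stop. The two cameras put the knob's origin at z = 221 to 223, where it had been about 200. The last squeeze was 85 N and the grip showed no slip.
- **Bystanders:** The swab box and pill bottle read within about 4 mm of their first positions. I did not measure the stapler again at the end, but the arm never went near it while low. The early "stapler" mark in the scene view was wrong (it lay on the swab box), so I used the top view for it.

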